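# Open the deburring station and hold its lid at the balance point

### The arm

A 6-joint arm with a two-finger parallel gripper is mounted at the origin on the work surface. World frame = base frame: x ahead of the robot, y to its left, z up, the work surface at z = 0. Lengths are in mm, angles in rad, forces in N, time in s.
With the tool pointing down it reaches from about 325 to 775 mm from the base axis. Payload 5.5 kg.
Tool frame: the origin (TCP) lies at the very end of the fingers, on their centre line; the grasp point (between the pads) lies 19 mm behind it; z points along the fingers, x is the direction in which the jaws open and shut, and the axes are right-handed (so a half turn about z gives the same grasp; the last joint's range is limited). The gripper opens to 85 mm and grips with 20 to 120 N. Pads are 22 mm wide; open, the fingers measure 114 mm over their backs; the gripper's body (76 mm by 85 mm) begins 54 mm behind the grasp point. The pads swing forward as they close: fully open they stand 13 mm farther back than shut.
Start: joints at [1.096, 0.091, 1.231, -0, 1.82, -0.057], TCP at [243.456, 548.403, 231.275] pointing down, gripper open.
Joint ranges: [-2.87, 2.87], [-0.86, 2.18], [0.17, 2.46], [-1.51, 4.65], [0.06, 2.69], [-2.65, 2.65]. Speed limits (rad/s): [2.57, 2.57, 3.01, 3.14, 3.14, 3.14].

### API

Orientations are given as [roll, pitch, yaw] about the fixed x, y, z axes, in that order (R = Rz(yaw) Ry(pitch) Rx(roll)).
In Python, from bench import get_state, viewer, ticket gives the robot as it stands.
- The arm moves only by the tool drive_tool, never from a script. Its argument "increments" is a list that holds one entry, the list of rows, each a list of 5 numbers: the opening, from 0 (shut) to 1 (fully open), then the shift along the tool's x, y, z in units of 50 mm (1.0 is 50 mm), then the turn about the tool's z in units of 5 degrees (1.0 is 5 degrees). In form: [[[fingers, x, y, z, spin], ...]]. A call has 1 to 10 rows; each row is the pose to reach, as a shift and turn from the pose commanded when the call began, along the tool's axes at that moment; what a row does not reach only later rows make up. A row lasts 1/10 s, in which the tool goes at most 50 mm and 8.59 degrees, less where a joint would pass 70% of its speed; a pose out of reach is approached as far as the arm can. A call with a gripper value outside its range is refused whole. The fingers move at their own pace and stop on an object; "squeeze" is the grip in N (left out, the last holds). Time passes only in rows, so rows that repeat a pose let the fingers close. It gives the time, the measured TCP pose, the force and the opening at its end, in the units of the state.
- get_state(): the state, without advancing time (a new reading comes with each control period).
- viewer.snapshot(name): name is "scene" or "top" or "wrist"; returns a dict with "image" (400x640x3 uint8, red, green, blue), "range_z" (400x640 float32, mm along the optical axis (not along the pixel's ray), 0 where there is no reading), "K" (3x3 intrinsics, pixels), "dist_coeffs" ([k1, k2, p1, p2, k3] as OpenCV has them; the pictures are not rectified), "R" (3x3) and "t" (3): a world point X has camera coordinates R X + t. Camera axes: x right, y down, z forward; pixel columns grow to the right and rows downward; lengths in mm; the calibration is good to about 2 mm. A picture is of the moment at which its call begins.
- ticket.job_done(): hands the job in, once; it reports no verdict.
The state is a dict: "time": time; "joint_pos": joint angles; "dq": joint speeds; "effort": joint torques, N m; "position": TCP position; "tool_rot": TCP orientation; "ft_force": force on the tool from outside, world axes, zero at the start; "wrist_torque": the same for the moment, N m; "grip_width": finger opening in mm.
Only numpy, scipy, OpenCV 4.12 (cv2) and the standard library are available. Lean on these libraries where they do the work, as an engineer would, in place of code of your own. Each camera call takes 0.05 s, during which the arm holds its last target. There are 200 camera calls.

### The job

On the steel deburring box, fold the stiff swarf guard at the front up until it stands upright by itself and take the hand off it, while the lid stays shut. Then take the lid by its bar handle, swing it up without jerking or dropping it to the point, just short of upright, where its weight balances over its hinge, and finish holding it still there by the handle so that the fitter can get at the bushes: do not let go, and do not let it tip over backwards. Leave the other things on the bench where they are, and the guard standing.

Things in the scene. Friction and masses are not known exactly. Their poses are not given: they have to be found in the camera images.
- station: Grey painted steel deburring box fixed to the bench, 250 (x) x 220 (y) x 80 high mm; origin at the centre of its underside on the bench. Its own x axis points from its front (the guard) to its rear (the lid's hinge), y along both hinges, z up. Top: a flat front deck, own x -125 to -21 mm, 80 mm above the bench; behind it the lid. Brass bushes lie in the box under the lid.
- guard (a joint): Swarf guard: plain steel plate 60 mm deep, 200 mm wide (along y) and 4 mm thick, on a stiff friction hinge (about 0.18 N m, stays where it is left) along the front edge of the deck. Value in rad: 0 = folded in flat on the deck, pointing towards the lid; 1.571 = upright; 2.7 = stop, folded outward. It starts folded in, 0.5 to 1.0 above the deck, and is pushed up and outward from its inner side.
- guard_hinge (a point): Middle of the guard's hinge line, fixed on the station at own x -115 mm, y 0, 84 mm above the bench.
- guard_edge (a point): Middle of the guard's free edge, 60 mm from its hinge; moves with the guard.
- lid (a joint): Lid: aluminium plate 128 (x) x 190 (y) x 4 mm, about 0.5 kg with its handle, on a nearly frictionless hinge along its rear edge. Value in rad: 0 = shut, level; grows as its front edge is lifted up and back; 1.571 = plate upright; 2.2 = stop, tipped over backwards. Its weight balances at 1.436, with the plate still leaning a little towards the front; below that it falls shut, above it falls over backwards.
- lid_hinge (a point): Middle of the lid's hinge line, fixed on the station at own x +105 mm, y 0, 84 mm above the bench.
- lid_handle (a point): Middle of the lid's handle: a round steel bar 10 mm thick, 100 mm long along the station's y axis, on two legs of the same bar at its ends, standing 45 mm off the lid's plate (bar axis to plate's mid-plane, on the side that is up when shut), 115 mm from the hinge line measured along the plate. The plate reaches 15 mm beyond it to its free edge. The bar may turn between the fingers as the lid swings. Shut, it lies at station x -10 mm, 129 mm above the bench.
- bush: Bystander: brass bush on a flat brass foot, 70 x 60 x 56 mm; origin at the centre of its underside.
- scriber: Bystander: wooden-handled hand tool 160 mm long, lying on the bench; origin near its middle on the bench.
- collar: Bystander: dark steel ring, 44 mm across, 12 mm high; origin at the centre of its underside.
- oil: Bystander: small white plastic oil bottle, 40 mm across, 100 mm tall; origin at the centre of its underside.

How it is judged:
By the outcome, as a careful person would: the job done as asked, in the order asked, and still so for the second after the job is handed in, while the arm keeps its last pose, push and grip.
It also fails if it takes over 61 s, if anything falls off the work surface, if the arm or the gripper's body presses on something with over 40 N, if the wrist force passes 120 N, or if a joint passes its speed limit or range.

## Working session

There is one attempt and no reset: what is moved stays moved. The work goes in short steps, Python scripts to look and compute and a tool call to move; the robot and the scene stay as the last step left them, time stands still between calls to the robot, and variables do not carry over. Pictures are saved under pics/ and viewed, about 8 in all and at most 12, crops included, and the job is handed in when it is done.

Besides the shell and the picture viewer there is one more tool, called after ">>>" by a JSON object that holds its "api" and its "payload". drive_tool: Moves the arm, as the interface text tells. Its arguments: {"type":"object","properties":{"increments":{"type":"array","items":{"type":"array","items":{"type":"array","items":{"type":"number"}}}},"squeeze":{"type":"number"}},"required":["increments"]}

```bash
mkdir -p pics; ls; cat > h.py <<'E'
import numpy as np, cv2
from bench import get_state, viewer, ticket
def snap(n):
    s=viewer.snapshot(n); return s
def save(s,f): cv2.imwrite('pics/'+f,cv2.cvtColor(s['image'],cv2.COLOR_RGB2BGR))
def cloud(s):
    K,d=np.array(s['K']),np.array(s['dist_coeffs']); h,w=s['range_z'].shape
    u,v=np.meshgrid(np.arange(w),np.arange(h))
    n=cv2.undistortPoints(np.stack([u,v],-1).reshape(-1,1,2).astype(float),K,d).reshape(h,w,2)
    z=s['range_z'][...,None]; P=np.concatenate([n*z,z],-1)
    P=(P-np.array(s['t']))@np.array(s['R']); P[s['range_z']<=0]=np.nan
    return P
E
python3 - <<'E'
from h import *
print(get_state())
for n in ['top','scene']:
    s=snap(n); save(s,n+'1.png'); np.save(n+'1.npy',cloud(s))
    R=np.array(s['R']);print(n,-R.T@np.array(s['t']),R[2])
E
```

```text
pics
{'time': 0.0, 'joint_pos': array([ 1.09631419e+00,  9.18548099e-02,  1.23190233e+00,  5.41026951e-06,
        1.81981603e+00, -5.66876799e-02]), 'dq': array([ 0.00022581,  0.00117222,  0.00107126,  0.00050762,  0.00229568,
       -0.00030782]), 'effort': array([ 2.51802347e-03, -4.58735776e+01, -4.18022490e+01,  1.41283799e-04,
        1.16632201e-02, -5.19117941e-05]), 'position': array([243.30633064, 548.13322177, 230.1440203 ]), 'tool_rot': array([-3.14147520e+00,  1.97704225e-03,  1.15300331e+00]), 'ft_force': array([ 0.40023796, -0.86114166,  0.73002341]), 'wrist_torque': array([ 0.00188664, -0.04028092,  0.0063099 ]), 'grip_width': 85.18382937246496}
top [497.88169985  33.8694757  976.81649073] [ 0.12837555 -0.0207244  -0.99150906]
scene [1091.19635844 -186.90228347  918.654712  ] [-0.5019316   0.20153678 -0.84109904]
```

View pics/top1.png

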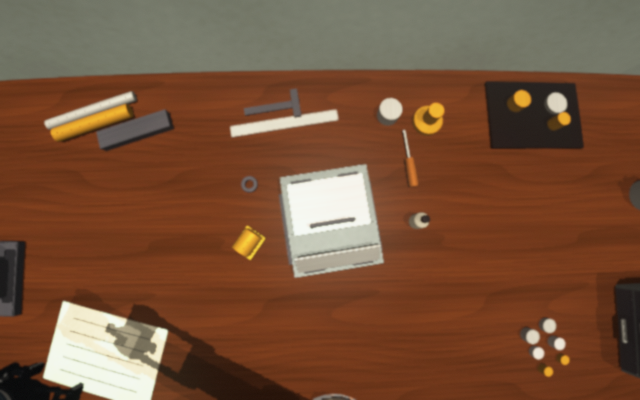

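View pics/scene1.png

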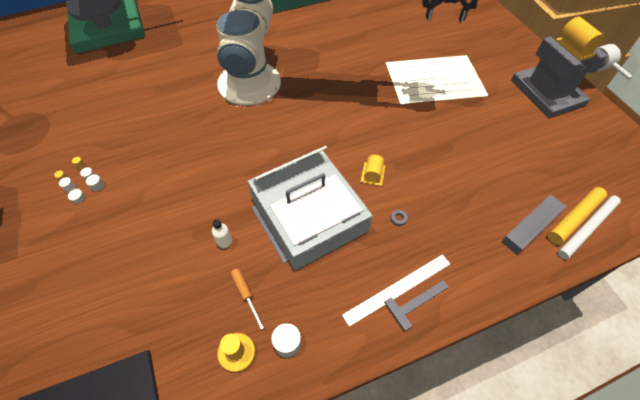

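The top view shows the box with its guard towards the robot (guard around (338,257), handle (332,223)). The bush is at (249,243), the collar at (249,184), the oil at (420,220) and the scriber at (410,160). I'll fit the station next.

```bash
python3 - <<'E'
from h import *
for n in ['top','scene']:
    P=np.load(n+'1.npy').reshape(-1,3)
    m=(P[:,2]>70)&(P[:,2]<92)&(abs(P[:,1]-40)<200)&(P[:,0]>300)&(P[:,0]<800)
    Q=P[m]
    r=cv2.minAreaRect(Q[:,:2].astype(np.float32)); print(n,m.sum(),r, np.median(Q[:,2]))
P=np.load('top1.npy')
for (v,u) in [(223,315),(222,332),(219,352),(250,378),(254,338),(262,298),(200,330),(245,338),(239,255),(184,242),(220,420),(216,424),(150,408)]: print(u,v,P[v,u].round(1))
def near(z0,z1,box):
    Q=P.reshape(-1,3);m=(Q[:,2]>z0)&(Q[:,2]<z1)&(Q[:,0]>box[0])&(Q[:,0]<box[1])&(Q[:,1]>box[2])&(Q[:,1]<box[3]);return Q[m]
H=near(118,140,(350,750,-150,200)); print('h',len(H),H.mean(0),cv2.minAreaRect(H[:,:2].astype(np.float32)))
E
```

```text
top 7456 ((565.079345703125, -0.5820693969726562), (250.77450561523438, 218.052978515625), 8.155855178833008) 84.38376249386408
scene 7011 ((565.3825073242188, 0.2447967529296875), (253.81137084960938, 221.28018188476562), 8.13536262512207) 83.96891946811526
315 223 [552.8  38.2 133.9]
332 222 [554.5  -1.3 134. ]
352 219 [560.6 -48.  134.7]
378 250 [ 487.7 -108.1  123.2]
338 254 [480.5 -13.8 129.6]
298 262 [463.9  78.8 127.9]
330 200 [6.12e+02 5.00e-01 8.77e+01]
338 245 [501.3 -16.9  84.3]
255 239 [520.3 191.6  48.7]
242 184 [668.7 233.3  13.2]
420 220 [ 559.1 -224.    78.1]
424 216 [ 567.2 -228.1  100.2]
408 150 [ 756.  -219.1   15.3]
h 784 [498.4145676   -9.55474732 130.61816955] ((515.1882934570312, -7.489219665527344), (90.26481628417969, 196.82177734375), 8.261713027954102)
```

>>> {"api": "drive_tool", "payload": {"increments": [[[0,-0.2,0.24,0,0.4],[0,-0.7,0.83,0,1.4],[0,-1.4,1.66,0,2.7],[0,-2.1,2.5,0,4.1],[0,-2.8,3.33,0,5.5],[0,-3.5,4.17,0,6.9],[0,-4.2,5.0,0,8.3],[0,-4.8,5.71,0,9.7],[0,-5.3,6.31,0,10.9],[0,-5.6,6.66,0,11.6]]], "squeeze": 40}}

```text
time: 1.1
position: [434.7, 153.6, 231.1]
tool_rot: [3.14, -0.0, 0.133]
ft_force: [0.3, 0.4, 0.7]
grip_width: -0.1
```

>>> {"api": "drive_tool", "payload": {"increments": [[[0,0.1,0.3,0,0],[0,0.3,0.9,0,0],[0,0.6,1.7,0,0],[0,0.8,2.5,0,0],[0,1.0,3.1,0,0],[0,1.15,3.41,0,0],[0,1.15,3.41,0,0],[0,1.15,3.41,0,0],[0,1.15,3.41,0,0]]]}}

```text
time: 2.0
position: [514.6, -2.3, 231.4]
tool_rot: [-3.141, -0.0, 0.142]
ft_force: [-0.5, 1.2, 0.5]
grip_width: 0.1
```

```bash
cat >> h.py <<'E'
C=np.array([565.2,0.]);YAW=0.1422
A=np.array([[np.cos(YAW),np.sin(YAW)],[-np.sin(YAW),np.cos(YAW)]])
def st(p):
    p=np.asarray(p,float); q=p.copy(); q[...,:2]=(p[...,:2]-C)@A.T; return q
E
python3 - <<'E'
from h import *
s=get_state(); print(s['position'],st(s['position']),s['tool_rot'],s['joint_pos'])
s=snap('wrist'); save(s,'w1.png'); P=st(cloud(s))
Q=P.reshape(-1,3)
for n,m in [('handle',(Q[:,2]>126)&(abs(Q[:,0]+10)<25)&(abs(Q[:,1])<70)),('gedge',(Q[:,2]>105)&(Q[:,0]<-60)&(Q[:,0]>-130)&(abs(Q[:,1])<100)&(Q[:,2]<150))]:
    print(n,m.sum(),Q[m].min(0) if m.any() else '',Q[m].max(0) if m.any() else '', np.median(Q[m],0))
E
```

```text
[514.63631673  -2.33274511 231.42976582] [-50.38392361   4.85674863 231.42976582] [-3.14118640e+00 -4.59749599e-05  1.41758403e-01] [-7.09162220e-02 -1.38554355e-01  1.45649609e+00  4.20170705e-04
  1.82369171e+00 -2.12569513e-01]
handle 12577 [-34.99438747 -54.4705101  126.52002979] [ 11.55583095  53.19834567 326.57687234] [-14.17595521  16.21374051 302.54375697]
gedge 4667 [-106.94331011  -99.9366546   105.00326962] [-80.99489928  99.01553797 137.99353767] [-92.093663    18.89889614 125.19701264]
```

View pics/w1.png

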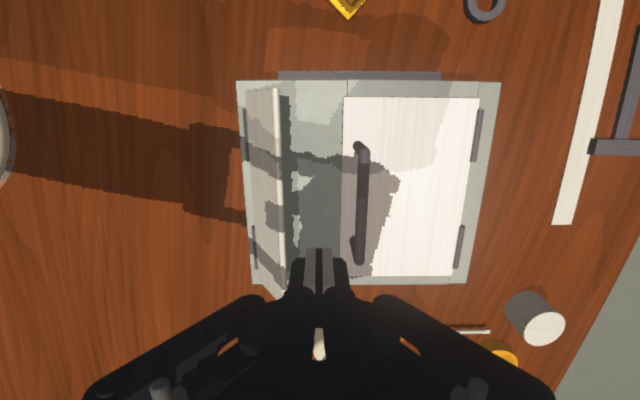

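The wrist view shows the guard edge at about x = 280 px (station x ≈ -82, z ≈ 137). The fingers are midway between it and the handle (360 px), so I can go down.

>>> {"api": "drive_tool", "payload": {"increments": [[[0,0,0.05,0.2,0],[0,0,0.1,0.7,0],[0,0,0.1,1.3,0],[0,0,0.1,1.9,0],[0,0,0.1,2.3,0],[0,0,0.1,2.5,0],[0,0,0.1,2.5,0],[0,0,0.1,2.5,0]]]}}

```text
time: 2.85
position: [516.1, -8.2, 107.2]
tool_rot: [3.141, -0.001, 0.141]
ft_force: [-0.2, 0.3, -0.2]
grip_width: 0.2
```

>>> {"api": "drive_tool", "payload": {"increments": [[[0,-0.05,0,0,0],[0,-0.15,0,0,0],[0,-0.25,0,0,0],[0,-0.35,0,0,0],[0,-0.45,0,0,0],[0,-0.55,0,0,0],[0,-0.62,0,0,0],[0,-0.68,0,0,0],[0,-0.7,0,0,0],[0,-0.7,0,0,0]]]}}

```text
time: 3.85
position: [482.8, -13.3, 108.6]
tool_rot: [3.141, -0.007, 0.141]
ft_force: [6.1, 1.1, 5.2]
grip_width: -0.3
```

```bash
cat >> h.py <<'E'
def guard(n,f=None):
    s=snap(n)
    if f: save(s,f)
    Q=st(cloud(s)).reshape(-1,3)
    m=(Q[:,2]>95)&(Q[:,2]<146)&(Q[:,0]<-55)&(Q[:,0]>-160)&(abs(Q[:,1])>30)&(abs(Q[:,1])<98); Q=Q[m]
    if len(Q)<20: print(n,'few',len(Q)); return
    top=Q[Q[:,2]>np.percentile(Q[:,2],95)]
    t=top.mean(0); print(n,len(Q),'top',t,'ang',np.arctan2(t[2]-84,t[0]+115), 'zmax',Q[:,2].max())
    p=np.polyfit(Q[:,2],Q[:,0],1); print(' slope ang',np.arctan2(1,p[0]))
E
python3 - <<'E'
from h import *
s=get_state(); print(st(s['position']),s['ft_force'])
for n in ['top','scene','wrist']: guard(n,'g1'+n+'.png')
E
```

```text
[-83.46154522  -1.49871705 108.59817522] [6.08243765 1.07165379 5.16890522]
top 40 top [-96.86310923  89.22110728 145.41369812] ang 1.2836356643591371 zmax 145.4235895231853
 slope ang 1.2315609914454566
scene 382 top [-94.36998513   2.91473351 145.51560286] ang 1.2472208034120025 zmax 145.91665904829514
 slope ang 1.2785386827713336
wrist 5050 top [-99.47685849  69.55083017 144.72345547] ang 1.320519645605068 zmax 145.83799967677786
 slope ang 1.210254892826429
```

>>> {"api": "drive_tool", "payload": {"increments": [[[0,-0.05,0,0,0],[0,-0.12,0,0,0],[0,-0.2,0,0,0],[0,-0.26,0,0,0],[0,-0.3,0,0,0],[0,-0.3,0,0,0]]]}}

```text
time: 4.6
position: [465.7, -15.4, 106.2]
tool_rot: [-3.142, 0.001, 0.141]
ft_force: [1.3, 0.3, 4.5]
grip_width: -0.1
```

```bash
python3 - <<'E'
from h import *
s=get_state(); print(st(s['position']),s['ft_force'])
for n in ['scene','wrist']: guard(n,'g2'+n+'.png')
E
```

```text
[-100.64167656   -1.18531548  106.18867287] [1.34741427 0.27223385 4.54794877]
scene 564 top [-112.65843497    4.80938008  145.43797416] ang 1.5327020979372172 zmax 145.96694293694438
 slope ang 1.5582026670979492
wrist 2391 top [-116.81034399   67.2330351   145.9511624 ] ang 1.6000101281731016 zmax 145.99965145299345
 slope ang 1.5825385418386873
```

The guard is at about 1.57 rad. I'll back off, go up, and look again.

>>> {"api": "drive_tool", "payload": {"increments": [[[0,0.1,0,0,0],[0,0.3,0,0,0],[0,0.5,0,-0.1,0],[0,0.6,0,-0.5,0],[0,0.6,0,-1.0,0],[0,0.6,0,-1.6,0],[0.3,0.8,0,-2.1,0],[0.5,1.0,0,-2.4,0],[0.6,1.1,0,-2.4,0],[0.6,1.1,0,-2.4,0]]]}}

```text
time: 5.7
position: [521.2, -7.5, 224.7]
tool_rot: [-3.141, 0.002, 0.141]
ft_force: [-0.1, 0.6, -0.1]
grip_width: 51.4
```

```bash
python3 - <<'E'
from h import *
s=get_state(); print(st(s['position']),s['ft_force'],s['grip_width'])
for n in ['top','scene','wrist']:
    guard(n,'g3'+n+'.png')
    Q=st(cloud(snap(n))).reshape(-1,3)
    m=(Q[:,2]>124)&(Q[:,2]<140)&(abs(Q[:,0]+10)<30)&(abs(Q[:,1])<60); 
    if m.sum()>5: H=Q[m]; print(' handle',m.sum(),H.min(0),H.max(0),np.median(H,0))
    m=(Q[:,2]>80)&(Q[:,2]<95)&(abs(Q[:,0]-60)<30)&(abs(Q[:,1])<80); 
    if m.sum()>5: print(' lid z',np.median(Q[m],0))
E
```

```text
[-44.66266789  -1.14285893 224.71298268] [-0.13880551  0.57529512 -0.08915975] 51.3738435322287
top 29 top [-114.49968604  -39.6315366   145.880487  ] ang 1.5627113377664983 zmax 145.921634853088
 slope ang 1.6119812774490785
 lid z [ 82.91203042 -35.24141061  86.9163249 ]
scene 415 top [-112.02793258  -30.98644945  145.11793799] ang 1.5222062052689695 zmax 145.93305443009072
 slope ang 1.550016385814964
 handle 181 [-14.89343104 -54.80021534 124.27737046] [ -3.19525531  54.36795973 138.82429968] [ -7.34454646  -1.703804   133.43160593]
 lid z [60.7880485  -1.89297812 86.93611394]
wrist 1910 top [-116.84481892   48.87041455  145.82345479] ang 1.6006275883523942 zmax 145.99094710754295
 slope ang 1.5597424602852228
 handle 1430 [-18.54798484 -54.55301256 124.64865638] [ -8.469223    53.30505247 135.50618736] [-14.10996611   5.59530057 132.87968375]
 lid z [59.80259848  9.98372357 85.83327097]
```

View pics/g3scene.png

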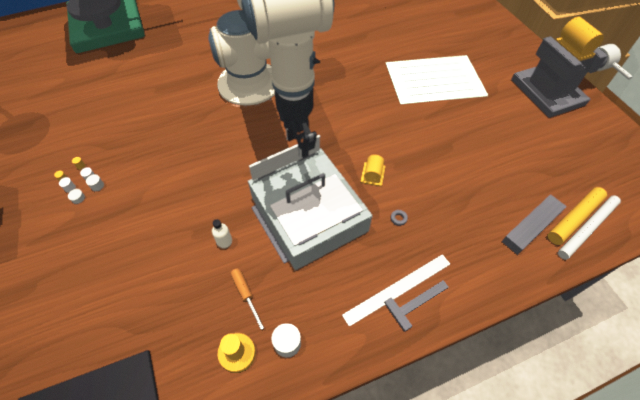

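The guard stands upright (scene view, plate edge at about (285,155)) and the lid is shut. Next I'll go over the handle.

>>> {"api": "drive_tool", "payload": {"increments": [[[0.6,0.2,0,0,0],[0.6,0.5,-0.02,0,0],[0.6,0.68,-0.02,0.2,0],[0.6,0.68,-0.02,0.7,0],[0.6,0.68,-0.02,1.3,0],[0.6,0.68,-0.02,1.8,0],[0.6,0.68,-0.02,2.15,0],[0.6,0.68,-0.02,2.26,0],[0.6,0.68,-0.02,2.26,0],[0.6,0.68,-0.02,2.26,0]]]}}

```text
time: 7.0
position: [554.8, -1.9, 114.2]
tool_rot: [3.141, -0.001, 0.141]
ft_force: [-0.5, 0.4, 0.6]
grip_width: 51.3
```

```bash
python3 - <<'E'
from h import *
s=get_state(); print(st(s['position']),s['ft_force'],s['grip_width'])
save(snap('wrist'),'h1.png')
E
```

```text
[-10.59567536  -0.38529336 114.23879351] [-0.49917719  0.44653135  0.63550664] 51.251660814412155
```

View pics/h1.png

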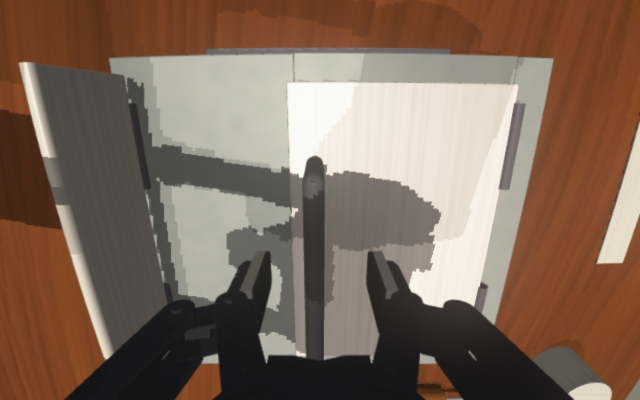

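The handle bar (315,250) is centred between the open fingers. I'll close on it.

>>> {"api": "drive_tool", "payload": {"increments": [[[0.6,0,0,0.07,0],[0.2,0,0,0.07,0],[0,0,0,0.07,0],[0,0,0,0.07,0],[0,0,0,0.07,0],[0,0,0,0.07,0],[0,0,0,0.07,0],[0,0,0,0.07,0]]], "squeeze": 40}}

```text
time: 7.85
position: [552.4, -2.1, 110.1]
tool_rot: [-3.142, 0.004, 0.141]
ft_force: [-8.3, -0.6, 4.8]
grip_width: 8.5
```

```bash
cat > arc.py <<'E'
from h import *
s=get_state(); p=st(s['position']); print(p,s['ft_force'],s['grip_width'])
r=np.hypot(115,45); a0=np.pi-np.arctan2(45,115)
h=lambda t: np.array([105+r*np.cos(a0-t),84+r*np.sin(a0-t)])
off=h(0)
for t in np.arange(0,1.45,0.1).tolist()+[1.436]:
    d=(h(t)-off)/50; print(round(t,2),'x %.2f z %.2f'%(d[0],-d[1]))
E
python3 arc.py
```

```text
[-12.96504666  -0.30720443 110.06031059] [-8.26902786 -0.57361552  4.84293024] 8.459768773410854
0.0 x 0.00 z -0.00
0.1 x 0.10 z -0.23
0.2 x 0.22 z -0.44
0.3 x 0.37 z -0.64
0.4 x 0.53 z -0.82
0.5 x 0.71 z -0.99
0.6 x 0.91 z -1.14
0.7 x 1.12 z -1.27
0.8 x 1.34 z -1.38
0.9 x 1.58 z -1.46
1.0 x 1.81 z -1.52
1.1 x 2.06 z -1.56
1.2 x 2.31 z -1.57
1.3 x 2.55 z -1.56
1.4 x 2.80 z -1.52
1.44 x 2.88 z -1.50
```

```bash
python3 - <<'E'
import numpy as np
r=np.hypot(115,45); a0=np.pi-np.arctan2(45,115)
h=lambda t: np.array([r*np.cos(a0-t),r*np.sin(a0-t)])
T=[0,.3,.65,1.0,1.3,1.436]
for a,b in zip(T,T[1:]):
    u=np.minimum(np.arange(1,11)/9,1); s=u*u*(3-2*u)
    off=-0.05 if a==0 else 0
    print(a,b,[[0,round(float((h(a+(b-a)*k)-h(a))[0]/50)+off*v,3),0,round(float(-(h(a+(b-a)*k)-h(a))[1]/50),3),0] for k,v in zip(s,np.minimum(u*3,1))])
E
```

```text
0 0.3 [[0, np.float64(-0.007), 0, -0.024, 0], [0, np.float64(0.002), 0, -0.086, 0], [0, np.float64(0.027), 0, -0.176, 0], [0, np.float64(0.08), 0, -0.28, 0], [0, np.float64(0.142), 0, -0.386, 0], [0, np.float64(0.205), 0, -0.485, 0], [0, np.float64(0.262), 0, -0.565, 0], [0, np.float64(0.303), 0, -0.62, 0], [0, np.float64(0.319), 0, -0.639, 0], [0, np.float64(0.319), 0, -0.639, 0]]
0.3 0.65 [[0, np.float64(0.019), 0, -0.023, 0], [0, np.float64(0.07), 0, -0.084, 0], [0, np.float64(0.147), 0, -0.169, 0], [0, np.float64(0.244), 0, -0.265, 0], [0, np.float64(0.352), 0, -0.359, 0], [0, np.float64(0.459), 0, -0.444, 0], [0, np.float64(0.553), 0, -0.51, 0], [0, np.float64(0.62), 0, -0.553, 0], [0, np.float64(0.645), 0, -0.569, 0], [0, np.float64(0.645), 0, -0.569, 0]]
0.65 1.0 [[0, np.float64(0.025), 0, -0.015, 0], [0, np.float64(0.094), 0, -0.055, 0], [0, np.float64(0.196), 0, -0.108, 0], [0, np.float64(0.32), 0, -0.165, 0], [0, np.float64(0.454), 0, -0.217, 0], [0, np.float64(0.584), 0, -0.259, 0], [0, np.float64(0.694), 0, -0.289, 0], [0, np.float64(0.772), 0, -0.307, 0], [0, np.float64(0.801), 0, -0.313, 0], [0, np.float64(0.801), 0, -0.313, 0]]
1.0 1.3 [[0, np.float64(0.025), 0, -0.005, 0], [0, np.float64(0.092), 0, -0.017, 0], [0, np.float64(0.19), 0, -0.03, 0], [0, np.float64(0.306), 0, -0.042, 0], [0, np.float64(0.429), 0, -0.048, 0], [0, np.float64(0.546), 0, -0.047, 0], [0, np.float64(0.644), 0, -0.043, 0], [0, np.float64(0.712), 0, -0.038, 0], [0, np.float64(0.737), 0, -0.035, 0], [0, np.float64(0.737), 0, -0.035, 0]]
1.3 1.436 [[0, np.float64(0.011), 0, 0.001, 0], [0, np.float64(0.042), 0, 0.005, 0], [0, np.float64(0.086), 0, 0.01, 0], [0, np.float64(0.139), 0, 0.018, 0], [0, np.float64(0.194), 0, 0.028, 0], [0, np.float64(0.246), 0, 0.038, 0], [0, np.float64(0.29), 0, 0.047, 0], [0, np.float64(0.32), 0, 0.054, 0], [0, np.float64(0.331), 0, 0.057, 0], [0, np.float64(0.331), 0, 0.057, 0]]
```

>>> {"api": "drive_tool", "payload": {"increments": [[[0,-0.007,0,-0.024,0],[0,0.002,0,-0.086,0],[0,0.027,0,-0.176,0],[0,0.08,0,-0.28,0],[0,0.142,0,-0.386,0],[0,0.205,0,-0.485,0],[0,0.262,0,-0.565,0],[0,0.303,0,-0.62,0],[0,0.319,0,-0.639,0],[0,0.319,0,-0.639,0]]]}}

```text
time: 8.85
position: [569.7, 0.3, 142.0]
tool_rot: [-3.142, 0.001, 0.141]
ft_force: [-5.1, -1.2, -2.7]
grip_width: 8.3
```

```bash
cat > lid.py <<'E'
from h import *
import sys
s=get_state(); print(st(s['position']),s['ft_force'],s['grip_width'],np.abs(s['dq']).max())
for n in ['scene','top']:
    q=snap(n); save(q,sys.argv[1]+n+'.png'); Q=st(cloud(q)).reshape(-1,3)
    # plate: points on lid sides away from the handle/fingers
    d=np.hypot(Q[:,0]-105,Q[:,2]-84); m=(d>25)&(d<128)&(abs(Q[:,1])>58)&(abs(Q[:,1])<90)&(Q[:,2]>92)&(Q[:,0]>-40)
    a=np.pi-np.arctan2(Q[m,2]-84,Q[m,0]-105)
    if m.sum()>20:
        B=Q[m]; vx=cv2.fitLine(B[:,[0,2]].astype(np.float32),cv2.DIST_HUBER,0,.01,.01).ravel()
        print(n,m.sum(),'med ang',np.median(a),'line',np.arctan2(abs(vx[1]),-vx[0]*np.sign(vx[1])))
    guard(n)
E
python3 lid.py l1
```

```text
[  4.50540338  -0.30791855 141.97741965] [-5.05449911 -1.19211808 -2.65854467] 8.302240633710808 0.00950501762338052
scene 1033 med ang 0.32784382142351864 line 0.28918874
scene 315 top [-112.09216314  -60.71742257  145.20811872] ang 1.5233246472078108 zmax 145.99147293730167
 slope ang 1.550074194443181
top 37 top [-113.5883597   -54.7630789   145.98498683] ang 1.5480263561833585 zmax 145.9992627826316
 slope ang 1.5768119056389123
```

>>> {"api": "drive_tool", "payload": {"increments": [[[0,0.012,0,-0.023,0],[0,0.06,0,-0.084,0],[0,0.13,0,-0.169,0],[0,0.225,0,-0.265,0],[0,0.332,0,-0.359,0],[0,0.439,0,-0.444,0],[0,0.533,0,-0.51,0],[0,0.6,0,-0.553,0],[0,0.625,0,-0.569,0],[0,0.625,0,-0.569,0]]]}}

```text
time: 10.05
position: [601.3, 4.9, 172.4]
tool_rot: [3.141, -0.002, 0.141]
ft_force: [-7.5, -0.1, 2.1]
grip_width: 8.2
```

>>> {"api": "drive_tool", "payload": {"increments": [[[0,0.025,0,-0.015,0],[0,0.094,0,-0.055,0],[0,0.196,0,-0.108,0],[0,0.32,0,-0.165,0],[0,0.454,0,-0.217,0],[0,0.584,0,-0.259,0],[0,0.694,0,-0.289,0],[0,0.772,0,-0.307,0],[0,0.801,0,-0.313,0],[0,0.801,0,-0.313,0]]]}}

```text
time: 11.05
position: [641.9, 10.7, 189.9]
tool_rot: [3.141, -0.006, 0.141]
ft_force: [-5.1, 0.4, 7.0]
grip_width: 8.3
```

```bash
python3 lid.py l2
```

```text
[ 77.46905976  -0.31861107 189.88695382] [-5.09248668  0.38671964  7.00367919] 8.317073733441159 0.006433054785137914
scene 972 med ang 1.0325086596838555 line 0.99778223
scene 430 top [-112.20237277  -32.79940166  145.03144608] ang 1.5249892814374595 zmax 145.9141236369832
 slope ang 1.5548934926263678
top 239 med ang 1.0257044928363745 line 0.9932694
top few 3
```

View pics/l2scene.png

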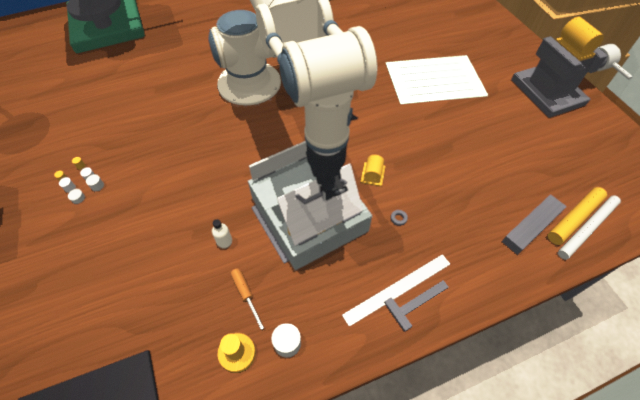

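The lid is at about 1.0 rad, the grip is good, the guard is upright and the bystanders haven't moved. I'll carry on, relieving the small downward push.

>>> {"api": "drive_tool", "payload": {"increments": [[[0,0.02,0,-0.01,0],[0,0.082,0,-0.027,0],[0,0.175,0,-0.045,0],[0,0.29,0,-0.06,0],[0,0.41,0,-0.07,0],[0,0.526,0,-0.07,0],[0,0.624,0,-0.067,0],[0,0.692,0,-0.063,0],[0,0.717,0,-0.06,0],[0,0.717,0,-0.06,0]]]}}

```text
time: 12.25
position: [677.8, 15.8, 191.4]
tool_rot: [3.141, -0.006, 0.141]
ft_force: [-1.2, 0.3, 5.5]
grip_width: 8.4
```

```bash
python3 lid.py l3
```

```text
[113.69207411  -0.35885873 191.36060484] [-1.18104525  0.2971644   5.50309994] 8.434576851062637 0.005567240143076296
scene 654 med ang 1.3219843179469781 line 1.2897302
scene 546 top [-112.51030835  -19.15778841  145.20277773] ang 1.530139353687772 zmax 145.9754547535378
 slope ang 1.5555825315719363
top 54 med ang 1.317355449767728 line 1.2906432
top few 9
```

>>> {"api": "drive_tool", "payload": {"increments": [[[0,0.011,0,0,0],[0,0.042,0,0,0],[0,0.086,0,0,0],[0,0.139,0,0.005,0],[0,0.194,0,0.01,0],[0,0.246,0,0.015,0],[0,0.29,0,0.02,0],[0,0.325,0,0.025,0],[0,0.34,0,0.025,0],[0,0.34,0,0.025,0]]]}}

```text
time: 13.45
position: [693.6, 18.0, 188.1]
tool_rot: [-3.142, -0.002, 0.141]
ft_force: [0.3, 1.2, 5.0]
grip_width: 8.6
```

```bash
python3 lid.py l4
```

```text
[129.67123044  -0.34394691 188.11112154] [0.28252285 1.19164164 4.99108658] 8.617868175544357 0.004187715704129937
scene 492 med ang 1.4534607097027386 line 1.4229559
scene 600 top [-111.79449392    0.41070141  145.13482389] ang 1.5184109085034092 zmax 145.99572547556969
 slope ang 1.5522821904961415
top 24 top [-112.33878693  -74.66464908  145.87219675] ang 1.5278113681892909 zmax 145.89931922919405
 slope ang 1.5986247527271509
```

View pics/l4scene.png

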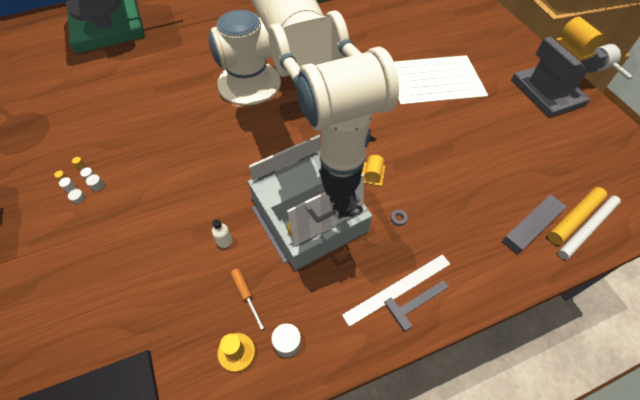

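The line fit and the kinematics both give about 1.423, so I'll add 1.5 mm and settle.

>>> {"api": "drive_tool", "payload": {"increments": [[[0,0.015,0,0.003,0],[0,0.03,0,0.005,0],[0,0.03,0,0.005,0],[0,0.03,0,0.005,0],[0,0.03,0,0.005,0],[0,0.03,0,0.005,0],[0,0.03,0,0.005,0],[0,0.03,0,0.005,0]]]}}

```text
time: 14.45
position: [694.7, 18.2, 187.9]
tool_rot: [-3.141, -0.001, 0.141]
ft_force: [-0.0, 1.7, 5.0]
grip_width: 8.1
```

```bash
python3 lid.py l5; python3 - <<'E'
from h import *
# bystanders: height change between first and last top view, away from box and arm
a=np.load('top1.npy'); b=cloud(snap('top'))
for n,(u,v) in dict(bush=(255,239),collar=(242,184),oil=(420,220),scriber=(408,170)).items():
    print(n,a[v,u].round(1),b[v,u].round(1))
E
```

```text
[130.7615502   -0.33898134 187.87759914] [-0.00782751  1.67145733  5.03278299] 8.050211961404292 0.0018091899219879848
scene 492 med ang 1.4614909928450501 line 1.4311765
scene 596 top [-111.87338781  -18.74698573  145.05043125] ang 1.5196274342163314 zmax 145.99670566052404
 slope ang 1.5503643563990575
top 24 med ang 1.4055380974331892 line 1.4302483
top 22 top [-114.35968077  -66.21932885  145.7483753 ] ang 1.5604268833852102 zmax 145.77928406915697
 slope ang 1.604239841319587
bush [520.3 191.6  48.7] [520.2 191.4  49.8]
collar [668.7 233.3  13.2] [668.6 233.1  14.1]
oil [ 559.1 -224.    78.1] [ 558.9 -222.9   82. ]
scriber [ 698.4 -214.1   23.3] [ 698.3 -214.    23.9]
```

The lid is at about 1.432, at rest and gripped, and the guard is upright. I'm handing the job in.

```bash
python3 -c "
from bench import ticket; print(ticket.job_done())"
```

```text
the job is handed in; nothing more can be done
None
```

I folded the guard up with the closed fingers and took the hand off it while the lid stayed shut. I then gripped the lid by its bar handle, swung it up slowly and handed in at about 14.5 s, still holding it still.

- **Lid:** the last checks put it at about 1.43 rad against the 1.436 balance point. Line fits from both cameras gave 1.430–1.431. A rougher median reading gave 1.41 from the top camera and 1.46 from the scene camera; I trusted the line fits.
- **Hold:** the arm was at rest with the grip closed on the bar. A push of about 5 N remained on the tool, almost all vertical, and I left it. The opening read 8–8.6 mm on the 10 mm bar throughout.
- **Guard:** it stands upright by itself. Estimates ranged from 1.52 to 1.60 rad and did not drift after I let go.
- **Bystanders:** the bush, collar, oil bottle and scriber read the same as at the start, within camera noise. The largest difference was 4 mm in height, on the oil bottle.
- **Station position:** when the fingers closed, the handle was about 2 mm nearer the robot than the images suggested. I corrected for that during the swing.

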